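# Set the display stand's sprung leg to its length mark and close the cam lever

## Robot

A 6-joint arm with a two-finger parallel gripper is mounted at the origin on a cart in front of the work surface, level with it; the furniture and walls round the work are solid. World frame = base frame: x ahead of the robot, y to its left, z up, the work surface at z = 0. Lengths are in m, angles in degrees, forces in N, time in s.
With the tool pointing down it reaches from about 0.225 to 0.875 m from the base axis. Payload 3.4 kg.
Tool frame: the origin (TCP) lies at the very end of the fingers, on their centre line; the grasp point (between the pads) lies behind it (manip.grip_point_offset is the z of the grasp point in the tool frame, in m); z points along the fingers, y is the direction in which the jaws open and shut (so a half turn about z gives the same grasp; the last joint's range is limited). The gripper opens to 85 mm and grips with 20 to 120 N. Pads are 22 mm wide; open, the fingers measure 114 mm over their backs; the gripper's body (76 mm by 85 mm) begins 54 mm behind the grasp point. The pads swing forward as they close: fully open they stand 13 mm farther back than shut.
Start: joints at [59.358, 15.808, 86.224, -0, 77.962, -6.933], TCP at [0.231, 0.526, 0.231] pointing down, gripper open.
Joint ranges: [-165.64, 165.64], [-43.16, 119.46], [12.63, 154.43], [-67.54, 247.53], [6.08, 155.33], [-154.97, 154.97]. Speed limits (degrees/s): [147.25, 147.25, 180, 180, 180, 180].

## Interface

Orientations are given as [roll, pitch, yaw] about the fixed x, y, z axes, in that order (R = Rz(yaw) Ry(pitch) Rx(roll)).
In Python, from workcell import manip gives the robot as it stands.
- The arm moves only by the shell command python3 -m handwheel 'ROWS' [FORCE]. ROWS is a JSON object of lists of equal length, an entry for each row: "dp": the shift along the world's x, y, z in m, a list of three; "twist": the turn about the world's z in degrees; "jaw": the gripper command: -1 is shut, 1 is fully open, values between are in proportion. In form: {"dp": [[dx, dy, dz], ...], "twist": [twist, ...], "jaw": [jaw, ...]}. A call has 1 to 8 rows; each row is the pose to reach, as a shift and turn from the pose commanded when the call began; what a row does not reach only later rows make up. A row lasts 1/10 s, in which the tool goes at most 50 mm and 8.59 degrees, less where a joint would pass 70% of its speed; a pose out of reach is approached as far as the arm can. A call with a gripper value outside its range is refused whole. The fingers move at their own pace and stop on an object; FORCE is the grip in N (left out, the last holds). Time passes only in rows, so rows that repeat a pose let the fingers close. It gives the time, the measured TCP pose, the force and the opening at its end, in the units of the state.
- manip.get_obs(): the state, without advancing time (a new reading comes with each control period).
- manip.capture(name): name is "scene" or "top"; returns a dict with "img" (420x560x3 uint8, red, green, blue), "z_map" (420x560 float32, m along the optical axis (not along the pixel's ray), 0 where there is no reading), "fx", "fy", "cx", "cy" (pixels), "distortion" ([k1, k2, p1, p2, k3] as OpenCV has them; the pictures are not rectified), "R" (3x3) and "t" (3): a world point X has camera coordinates R X + t. Camera axes: x right, y down, z forward; pixel columns grow to the right and rows downward; lengths in m; the calibration is good to about 2 mm. A picture is of the moment at which its call begins.
- manip.close_job(): hands the job in, once; it reports no verdict.
The state is a dict: "time": time; "q": joint angles; "dq": joint speeds; "effort": joint torques, N m; "tool_pos": TCP position; "eef_rot": TCP orientation; "contact_force": force on the tool from outside, world axes, zero at the start; "wrist_torque": the same for the moment, N m; "width": finger opening in m.
Only numpy, scipy, OpenCV 4.12 (cv2) and the standard library are available. Lean on these libraries where they do the work, as an engineer would, in place of code of your own. Each camera call takes 0.05 s, during which the arm holds its last target.

## Task

Push the sprung sliding leg of the folded display stand in until the red pointer on its side lines up with the black line on the yellow length mark, with the red cam lever still open. Then, holding the leg on that mark all the while, slide the red cam lever fully closed towards the grey tab, and finish still pinching the lever and the tab between the fingers with the leg on its mark (it springs out again if let go; do not release it). Leave the other things on the counter alone.

Things in the scene. Friction and masses are not known exactly. Their poses are not given: they have to be found in the camera images.
- stand: folded display stand, lying fixed on the counter: aluminium tube 300 mm long, 26 mm wide, top 45 mm above the counter, on two black saddles, black crown at its -y end. Origin on the counter under the tube; y axis along the tube towards the rubber foot of the sliding leg, z up. Nothing of it is higher than 60 mm but the tab and the lever's pad. The axes of all entries of the stand are parallel to its own.
- leg: the sliding leg with its grey clamp head (42 mm wide, 64 mm along y, top 54 mm high) and an upright grey tab on it. Starts fully out, origin 70 mm to +y of the stand's; slides up to 120 mm in, along -y. A spring pushes it out (3 N when out, 5 N fully in); it never locks, even with the lever closed: let go, it springs out. Origin at counter level under the head's centre.
- tab_face (a point): centre of the outer (+y) face of the grey tab, at the height to grip, 87 mm above the counter. Tab: fixed on the clamp head, 30 mm wide, 8 mm thick along y, top 105 mm above the counter. Pushing this face along -y pushes the leg in.
- lever: the cam lever, a red upright pad sliding along the clamp head towards the tab; it rides on the leg, has about 5 N of friction and stays where it is left on the head. Travel 18 mm along +y: open (starts 0 to 2 mm along), its origin coincides with the leg's; fully closed, at its stop, it is 18 mm to +y of it.
- pad_face (a point): centre of the outer (-y) face of the lever's red pad, 87 mm above the counter, the height to grip. Pad: 30 mm wide, 8 mm thick along y, top 105 mm high. Pushing this face along +y closes the lever. Over their outer faces pad and tab measure 56 mm with the lever open, 38 mm closed; to pinch them the fingers close along the stand's y.
- pointer (a point): tip of the red pointer on the robot's side of the clamp head, 37 mm above the counter, level along y with the head's centre: 28 mm to -y of the tab's outer face. Moves with the leg.
- mark_line (a point): near end, 1 mm from the pointer's path, of the black line on the yellow length mark (a fixed clip 24x18 mm on the scale ledge beside the tube). The pointer is on the mark when the two points have the same y along the stand; the mark needs the leg 40 to 100 mm in.
- date_stamp: wooden hand stamp with turned handle, 31x52x88 mm, a bystander to leave alone. Origin at the centre of its underside.
- tape_dispenser: black tape dispenser, 33x138x68 mm, a bystander to leave alone. Origin at the centre of its underside.
- button_box: white and pale blue box, 55x85x30 mm, a bystander to leave alone. Origin at the centre of its underside.
- thread_red: red thread spool, 28 mm across, 48 mm high, a bystander to leave alone. Origin at the centre of its underside.
- thread_navy: navy thread spool, 28 mm across, 48 mm high, a bystander to leave alone. Origin at the centre of its underside.

How it is judged (in metres and radians):
On the way, in this order (a step that is already met when the one before it is completed fails the run):
1. the leg is pushed in to the mark (pointer within 5 mm of the line) with the lever still open (under 6 mm) (y of pointer in the frame of mark_line between -0.005 and 0.005 m and y of pad_face in the frame of leg below -0.022 m), for 0.3 s.
2. the lever is fully closed (at least 15 of 18 mm) with the leg held on the mark (within 5 mm) (y of pointer in the frame of mark_line between -0.005 and 0.005 m and y of pad_face in the frame of leg above -0.013 m), for 0.2 s.
At the end, for the whole second after the job is handed in: The pointer is within 5 mm of the mark's line along the leg, the lever is at least 15 of its 18 mm closed, the leg is at rest, and the fingers still hold it, pressing on the leg (more than 2 N) and on the lever's pad (more than 1 N) (all of step 2 and linear speed of leg below 0.01 m/s and contact force between the fingers and leg above 2 N and contact force between the fingers and lever above 1 N); the arm keeps its last pose, push and grip.
It fails at once if the leg leaves the mark by more than 8 mm with the lever more than half closed (y of pad_face in the frame of leg above -0.019 m and not (y of pointer in the frame of mark_line between -0.008 and 0.008 m)).
It fails at once if another thing on the counter is disturbed (moved more than 15 mm) (distance of any of date_stamp, tape_dispenser, button_box, thread_red, thread_navy from where it was at the start of the episode above 0.015 m).
It also fails if it takes over 56 s, if anything falls off the work surface, if the arm or the gripper's body presses on something with over 40 N, if the wrist force passes 120 N, or if a joint passes its speed limit or range.

## Working session

There is one attempt and no reset: what is moved stays moved. The work goes in short steps, Python scripts to look and compute and a shell command to move; the robot and the scene stay as the last step left them, time stands still between calls to the robot, and variables do not carry over. Pictures are saved under pics/ and viewed, and the job is handed in when it is done.

```bash
mkdir -p pics
python3 - <<'E'
from workcell import manip
import cv2,numpy as np
print(manip.get_obs(), manip.grip_point_offset)
for n in ("scene","top"):
    c=manip.capture(n); cv2.imwrite(f"pics/{n}0.png",c["img"][:,:,::-1]); np.savez(f"{n}0.npz",**c)
    print(n,c["fx"],c["cx"],c["distortion"],c["R"],c["t"])
E
```

```text
{'time': 0.0, 'q': array([ 5.93584095e+01,  1.58481500e+01,  8.62950543e+01, -2.26708371e-03,
        7.79598433e+01, -6.93425981e+00]), 'dq': array([-0.03270076,  0.03390006,  0.02984816,  0.02330767,  0.06281384,
       -0.06616011]), 'effort': array([-1.58168357e-03, -4.16771543e+01, -2.45800978e+01, -8.65155052e-04,
        1.12753763e-02, -4.56017730e-06]), 'tool_pos': array([0.23095508, 0.52601743, 0.23043559]), 'eef_rot': array([-1.79897439e+02, -1.02408346e-02,  1.56293135e+02]), 'contact_force': array([-0.19952233,  0.15305047,  0.40216347]), 'wrist_torque': array([ 0.00314362,  0.0292902 , -0.05109143]), 'width': 0.08562046025029948} -0.0187
scene 521.9565480946496 277.04925653715736 [0.00817175 0.         0.         0.         0.        ] [[ 0.8030722  -0.59571267  0.01419341]
 [-0.27526309 -0.39199338 -0.87782198]
 [ 0.52849339  0.70104751 -0.47877669]] [-0.44538528  0.1995557   1.38993937]
top 544.9132267579541 280.8274459788293 [0.02141243 0.         0.         0.         0.        ] [[ 0.26817588 -0.96334304  0.00720326]
 [-0.85492567 -0.2414278  -0.45914564]
 [ 0.44405383  0.11697354 -0.8883318 ]] [-0.17489186  0.48969593  1.75651263]
```

View pics/scene0.png

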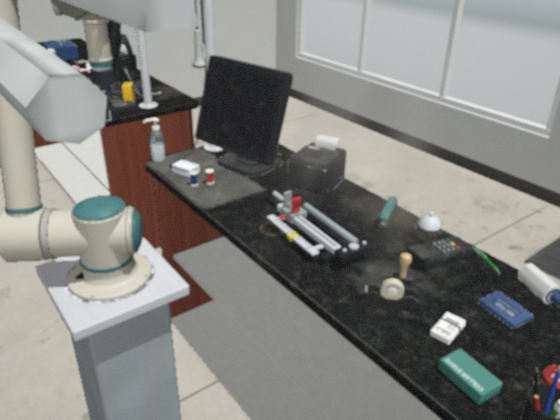

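View pics/top0.png

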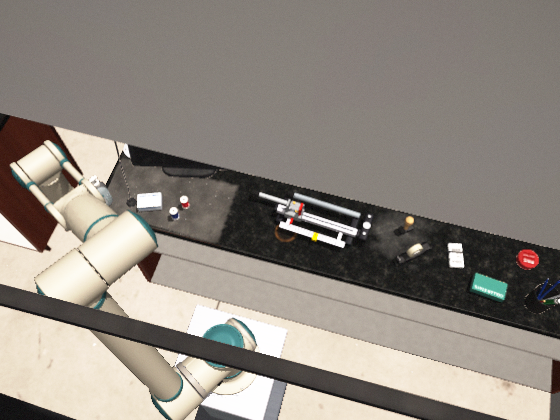

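The stand is at about (310,215) in top and (310,225) in scene, with the leg foot towards image left (+y). I'll zoom in on it.

```bash
cat > h.py <<'E'
import numpy as np,cv2
def load(n):
    c=dict(np.load(n+".npz")); return c
def K(c): return np.array([[c["fx"],0,c["cx"]],[0,c["fy"],c["cy"]],[0,0,1]],float)
def cloud(c):
    h,w=c["z_map"].shape
    uv=np.stack(np.meshgrid(np.arange(w),np.arange(h)),-1).reshape(-1,1,2).astype(np.float64)
    n=cv2.undistortPoints(uv,K(c),c["distortion"]).reshape(h,w,2)
    z=c["z_map"]; P=np.dstack([n*z[...,None],z])
    return (P-c["t"])@c["R"]   # R^T (P-t)
def proj(c,X):
    r,_=cv2.Rodrigues(c["R"]); return cv2.projectPoints(np.asarray(X,float).reshape(-1,1,3),r,c["t"],K(c),c["distortion"])[0].reshape(-1,2)
def ray(c,uv,h):
    n=cv2.undistortPoints(np.array(uv,float).reshape(-1,1,2),K(c),c["distortion"]).reshape(-1,2)
    d=np.c_[n,np.ones(len(n))]@c["R"]; o=-c["R"].T@c["t"]
    s=(h-o[2])/d[:,2]; return o+d*s[:,None]
def crop(c,x0,y0,x1,y1,k,f):
    cv2.imwrite(f,cv2.resize(c["img"][y0:y1,x0:x1,::-1],None,fx=k,fy=k,interpolation=cv2.INTER_CUBIC))
E
python3 - <<'E'
from h import *
a=load("scene0");b=load("top0")
crop(a,260,180,380,270,6,"pics/sc1.png");crop(b,250,180,380,255,6,"pics/tc1.png")
P=cloud(b)
for n,c in(("s",a),("t",b)):
    P=cloud(c);im=c["img"].astype(int);R,G,B=im[...,0],im[...,1],im[...,2]
    for col,m in (("red",(R>130)&(G<80)&(B<80)),("yel",(R>150)&(G>130)&(B<80))):
        v,u=np.nonzero(m)
        for uu,vv in zip(u,v):
            p=P[vv,uu]
            if abs(p[0]-.55)<.3 and -.2<p[1]<.35 and -.01<p[2]<.13: print(n,col,uu,vv,p.round(4))
E
```

```text
s red 207 174 [0.4836 0.3229 0.0358]
s red 210 174 [0.4878 0.3087 0.0403]
s red 211 174 [0.493  0.3109 0.038 ]
s red 207 175 [0.4829 0.3219 0.0325]
s red 208 175 [0.487  0.3223 0.0312]
s red 209 175 [0.4899 0.3202 0.0312]
s red 210 175 [0.4928 0.3182 0.0312]
s red 211 175 [0.4944 0.3137 0.0326]
s red 212 175 [0.4979 0.3127 0.032 ]
s red 207 176 [0.4854 0.327  0.0258]
s red 208 176 [0.4864 0.3215 0.0277]
s red 209 176 [0.4882 0.3175 0.0288]
s red 210 176 [0.4907 0.3146 0.0293]
s red 211 176 [0.4912 0.3083 0.0317]
s red 212 176 [0.4959 0.3095 0.0299]
s red 207 177 [0.4825 0.3221 0.0246]
s red 208 177 [0.4836 0.3168 0.0264]
s red 209 177 [0.4922 0.3251 0.0207]
s red 210 177 [0.4883 0.3108 0.0275]
s red 211 177 [0.493  0.3119 0.0258]
s red 212 177 [0.4961 0.3104 0.0255]
s red 207 178 [0.4871 0.331  0.0157]
s red 208 178 [0.4852 0.3202 0.0206]
s red 209 178 [0.486  0.3143 0.0228]
s red 210 178 [0.4862 0.3073 0.0256]
s red 211 178 [0.4973 0.3201 0.0173]
s red 212 178 [0.4987 0.3154 0.0188]
s red 207 179 [0.4808 0.3199 0.018 ]
s red 208 179 [0.4835 0.3174 0.0183]
s red 209 179 [0.4831 0.309
[... 7277 characters left out ...]
839 -0.1676  0.0399]
t yel 315 236 [ 0.4822 -0.1713  0.0457]
t yel 316 236 [ 0.4837 -0.1746  0.0444]
t yel 313 237 [ 0.4787 -0.1652  0.0408]
t yel 314 237 [ 0.4833 -0.1682  0.0329]
t yel 315 237 [ 0.4799 -0.1721  0.0424]
t yel 316 237 [ 0.4805 -0.1755  0.0431]
t yel 312 238 [ 0.4769 -0.1625  0.0346]
t yel 313 238 [ 0.4799 -0.1656  0.03  ]
t yel 314 238 [ 0.4782 -0.1693  0.036 ]
t yel 315 238 [ 0.4799 -0.1726  0.0342]
t yel 316 238 [ 0.4776 -0.1763  0.0414]
t yel 312 239 [ 0.4732 -0.1634  0.0344]
t yel 313 239 [ 0.4725 -0.1669  0.038 ]
t yel 314 239 [ 0.4763 -0.17    0.0318]
t yel 315 239 [ 0.4782 -0.1733  0.0298]
t yel 316 239 [ 0.4792 -0.1767  0.0296]
t yel 315 240 [ 0.4697 -0.1747  0.0403]
```

View pics/sc1.png

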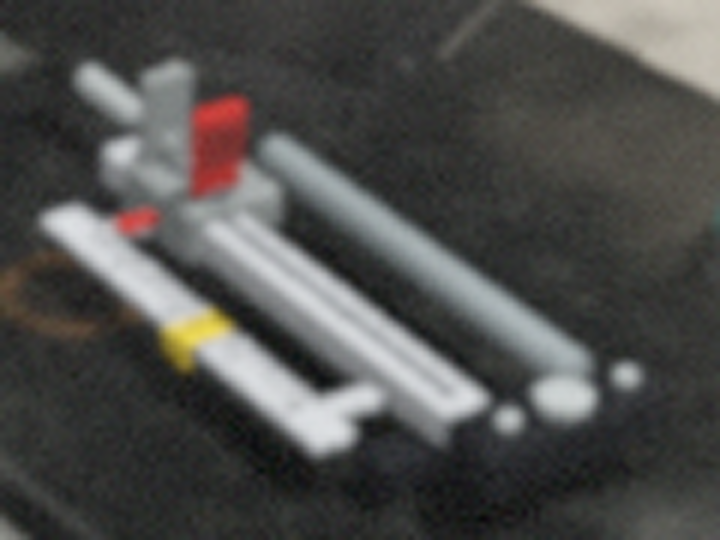

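View pics/tc1.png

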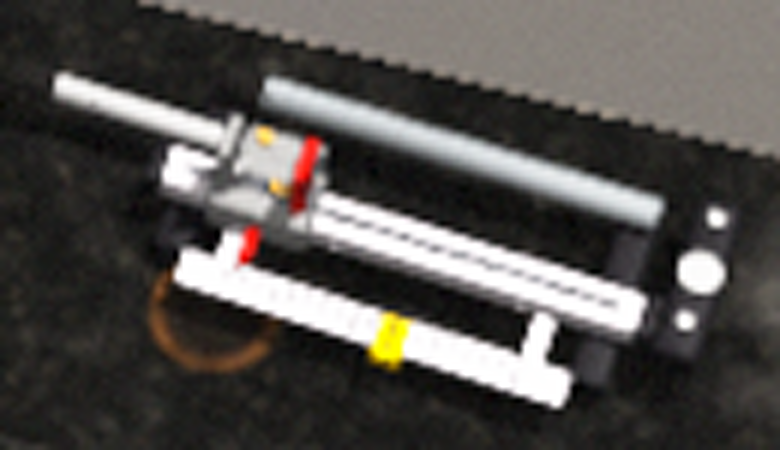

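Scene crop shows the grey tab, red pad, red pointer (≈(283,217) full image) and yellow clip (≈(293,236)). Next I'll average a few frames and make rectified orthophotos to get yaw and the line.

```bash
cat >> h.py <<'E'
def avg(name,n=8):
    from workcell import manip
    cs=[manip.capture(name) for _ in range(n)]
    c=dict(cs[0]); c["imgf"]=np.mean([k["img"].astype(np.float32) for k in cs],0)
    z=np.stack([k["z_map"] for k in cs]); z=np.where(z>0,z,np.nan); c["z_map"]=np.nan_to_num(np.nanmedian(z,0)); c["img"]=c["imgf"].astype(np.uint8)
    return c
def ortho(c,o,yaw,h,xs,ys,mm=0.5):
    # rows: stand y decreasing downward, cols: stand x ; coords about o
    x=np.arange(xs[0],xs[1],mm/1000);y=np.arange(ys[1],ys[0],-mm/1000)
    X,Y=np.meshgrid(x,y);a=np.radians(yaw)
    W=np.stack([o[0]+X*np.cos(a)-Y*np.sin(a),o[1]+X*np.sin(a)+Y*np.cos(a),np.full_like(X,h)],-1)
    p=proj(c,W.reshape(-1,3)).reshape(X.shape+(2,)).astype(np.float32)
    return cv2.remap(c["imgf"],p[...,0],p[...,1],cv2.INTER_CUBIC)
E
python3 - <<'E'
from h import *
for n in("scene","top"):
    c=avg(n); np.savez(n+"1.npz",**c)
    P=cloud(c)
    # points in stand region
    g=c["imgf"].mean(-1)
    m=(abs(P[...,0]-.53)<.1)&(P[...,1]>-.33)&(P[...,1]<-.03)&(P[...,2]>.02)&(P[...,2]<.05)&(g>170)
    lab,L,st,_=cv2.connectedComponentsWithStats(m.astype(np.uint8))[0:4]
    for i in range(1,lab):
        if st[i,4]<60: continue
        q=P[L==i]; l=cv2.fitLine(q[:,:2].astype(np.float32),cv2.DIST_HUBER,0,.001,.001).ravel()
        print(n,st[i],q.mean(0).round(4),"yaw",np.degrees(np.arctan2(-l[0],l[1])),np.median(q[:,2]))
    o=ortho(c,(.53,-.15),0,.04,(-.12,.12),(-.2,.2),0.7)
    cv2.imwrite(f"pics/or_{n}.png",np.clip(o[:,:,::-1],0,255))
E
```

```text
scene [268 215  55  40 388] [ 0.4902 -0.1728  0.0335] yaw -2.900799 0.03362490660224325
scene [295 216  45  34 347] [ 0.5407 -0.2112  0.0454] yaw -3.8801525 0.04564542628183779
top [294 194  66  23 214] [ 0.6148 -0.1884  0.0448] yaw -4.4298463 0.044946544767719726
top [301 212  57  36 537] [ 0.5244 -0.2168  0.0403] yaw -8.497339 0.043364799538614565
top [279 219  37  19 216] [ 0.4971 -0.0967  0.033 ] yaw -6.340701 0.03285624054184063h.py:23: RuntimeWarning: All-NaN slice encountered
  z=np.stack([k["z_map"] for k in cs]); z=np.where(z>0,z,np.nan); c["z_map"]=np.nan_to_num(np.nanmedian(z,0)); c["img"]=c["imgf"].astype(np.uint8)
[ WARN:0@10.325] global loadsave.cpp:1063 imwrite_ Unsupported depth image for selected encoder is fallbacked to CV_8U.
```

View pics/or_top.png

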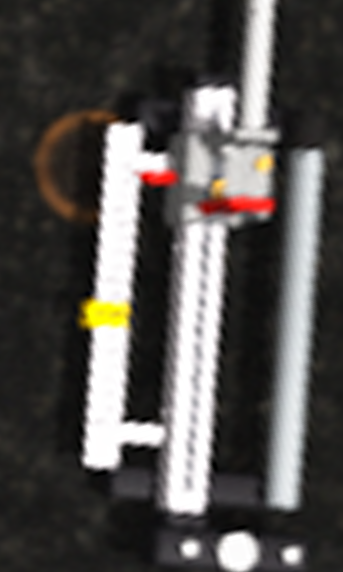

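View pics/or_scene.png

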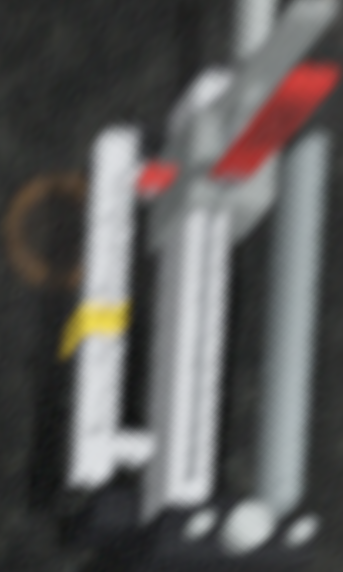

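Run:
```python
from h import *
a=np.radians
for n in("scene","top"):
    c=load(n+"1")
    for nm,h,xs,y0,y1 in(("ledge",.036,(.455,.515),-.27,-.1),("tube",.045,(.51,.575),-.29,-.16),("sidetube",.04,(.575,.65),-.28,-.1)):
        mm=.5;o=ortho(c,(0,0),0,h,xs,(y0,y1),mm).mean(-1)
        w=np.clip(o-110,0,None) if nm!="sidetube" else np.clip(o-80,0,None)
        X=xs[0]+np.arange(o.shape[1])*mm/1000;Y=y1-np.arange(o.shape[0])*mm/1000
        cx=(w*X).sum(1)/(w.sum(1)+1e-9); wd=(w>0).sum(1)*mm
        ok=abs(cx-np.median(cx))<.02
        for _ in range(5):
            k=np.polyfit(Y[ok],cx[ok],1); r=cx-np.polyval(k,Y); ok=abs(r)<max(2*np.std(r[ok]),.0007)
        print(n,nm,"yaw",-np.degrees(np.arctan(k[0])),"x at y=-.17",np.polyval(k,-.17),"std",np.std(r[ok]),np.median(wd))
    # tab/pad tops: points z>.09
    P=cloud(c);m=(abs(P[...,0]-.55)<.06)&(P[...,1]>-.16)&(P[...,1]<0)&(P[...,2]>.065)&(P[...,2]<.12)
    im=c["imgf"];red=(im[...,0]-im[...,1])>50
    for nm,mm_ in(("pad",m&red),("tab",m&~red)):
        q=P[mm_];print(n,nm,len(q),np.percentile(q,[5,25,50,75,95],0).round(4).tolist())
```

```text
scene ledge yaw -3.9930461856137422 x at y=-.17 0.4856395454469966 std 0.00023961771740346752 32.0
scene tube yaw -4.123515579535553 x at y=-.17 0.5422728049206912 std 0.00018217566069612744 44.5
scene sidetube yaw -4.357300491695646 x at y=-.17 0.6166080077555599 std 0.00010656223292291528 33.5
scene pad 108 [[0.5379, -0.1021, 0.0682], [0.5414, -0.1012, 0.0779], [0.549, -0.1002, 0.0881], [0.5564, -0.0987, 0.0983], [0.5623, -0.0953, 0.1053]]
scene tab 108 [[0.5418, -0.0618, 0.0685], [0.5471, -0.0554, 0.0753], [0.5541, -0.0541, 0.0864], [0.5609, -0.0527, 0.0969], [0.5659, -0.0497, 0.1053]]
top ledge yaw -3.9818770221544826 x at y=-.17 0.4898326611814814 std 0.0002902097701650259 27.0
top tube yaw -4.082610948698446 x at y=-.17 0.5464389124116221 std 0.00026734551188283267 32.0
top sidetube yaw -4.416236198330589 x at y=-.17 0.6185777821616618 std 0.00016246572017560625 23.5
top pad 36 [[0.5357, -0.1017, 0.0707], [0.5372, -0.1008, 0.0833], [0.5436, -0.0981, 0.1005], [0.5552, -0.0962, 0.1042], [0.5626, -0.0938, 0.1061]]
top tab 45 [[0.5382, -0.0945, 0.0667], [0.5411, -0.0552, 0.0733], [0.5498, -0.0533, 0.0908], [0.5567, -0.0503, 0.1021], [0.5611, -0.0483, 0.1061]]
```

Run:
```python
from h import *
L=[]
for n in("scene","top"):
    c=load(n+"1")
    # origin O=(0.548,-0.0725) as stand-axis reference; stand coords
    for h in(.036,):
        o=ortho(c,(.548,-.0725),-4.1,h,(-.09,.0),(-.13,.03),.25); o=np.clip(o,0,255)
        L.append(o)
cv2.imwrite("pics/z1.png",np.hstack(L)[:,:,::-1].astype(np.uint8))
for o,n in zip(L,("s","t")):
    x=-.09+np.arange(o.shape[1])*.00025;y=.03-np.arange(o.shape[0])*.00025
    ye=np.clip(np.minimum(o[...,0],o[...,1])-o[...,2]-50,0,None); re=np.clip(o[...,0]-o[...,1]-40,0,None)
    re[:, x>-.02]=0; 
    for nm,w in(("y",ye),("r",re)):
        s=w.sum(1);t=w.sum(0);print(n,nm,"y",(s*y).sum()/s.sum(),"range",y[s>s.max()*.5][[0,-1]],"x",(t*x).sum()/t.sum(),x[t>t.max()*.3][[0,-1]])
    # profile in yellow along y at several x
    for xx in(-.068,-.064,-.06,-.056,-.052,-.048):
        j=np.argmin(abs(x-xx)); rr=(y<-.06)&(y>-.10); print(n,xx,[tuple(v) for v in o[rr][::8,j,:].astype(int)][2:16])
```

```text
s y y -0.10228502633948264 range [-0.09425 -0.108  ] x -0.059191171411767635 [-0.0785  -0.03975]
s r y 0.0020061102150150056 range [ 0.0085 -0.0045] x -0.02762092346106619 [-0.03575 -0.02025]
s -0.068 [(np.int64(155), np.int64(156), np.int64(157)), (np.int64(152), np.int64(151), np.int64(152)), (np.int64(156), np.int64(156), np.int64(157)), (np.int64(156), np.int64(156), np.int64(157)), (np.int64(151), np.int64(151), np.int64(152)), (np.int64(155), np.int64(157), np.int64(159)), (np.int64(153), np.int64(155), np.int64(157)), (np.int64(148), np.int64(150), np.int64(153)), (np.int64(151), np.int64(154), np.int64(157)), (np.int64(149), np.int64(152), np.int64(154)), (np.int64(152), np.int64(153), np.int64(150)), (np.int64(160), np.int64(159), np.int64(147)), (np.int64(171), np.int64(166), np.int64(142)), (np.int64(186), np.int64(177), np.int64(131))]
s -0.064 [(np.int64(198), np.int64(199), np.int64(203)), (np.int64(196), np.int64(198), np.int64(201)), (np.int64(197), np.int64(200), np.int64(203)), (np.int64(198), np.int64(201), np.int64(204)), (np.int64(197), np.int64(200), np.int64(20
[... 6532 characters left out ...]
, np.int64(245), np.int64(245))]
t -0.048 [(np.int64(252), np.int64(252), np.int64(252)), (np.int64(250), np.int64(248), np.int64(249)), (np.int64(250), np.int64(248), np.int64(249)), (np.int64(253), np.int64(252), np.int64(253)), (np.int64(254), np.int64(254), np.int64(254)), (np.int64(253), np.int64(252), np.int64(252)), (np.int64(249), np.int64(247), np.int64(248)), (np.int64(248), np.int64(245), np.int64(247)), (np.int64(252), np.int64(251), np.int64(252)), (np.int64(254), np.int64(253), np.int64(254)), (np.int64(248), np.int64(246), np.int64(247)), (np.int64(244), np.int64(240), np.int64(244)), (np.int64(245), np.int64(242), np.int64(252)), (np.int64(249), np.int64(247), np.int64(237))]
```

View pics/z1.png

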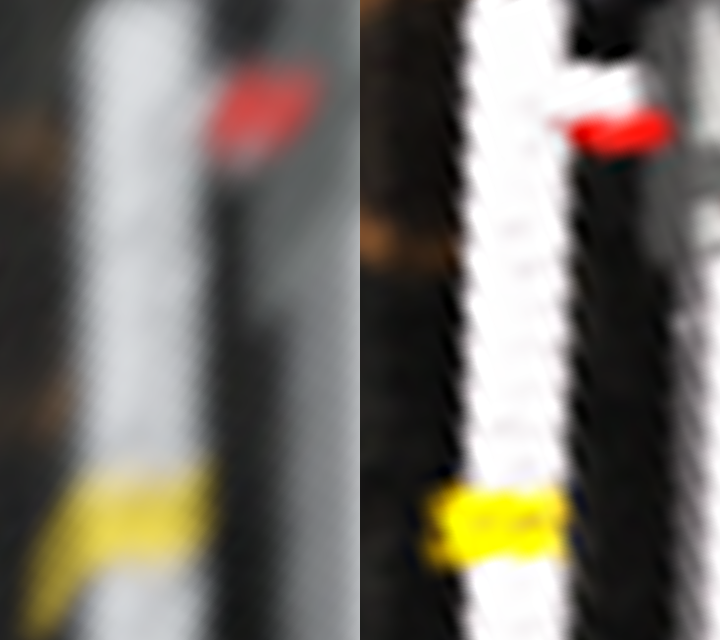

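Stand yaw ≈ -4.1°, leg centre ≈ (0.550, -0.073), travel needed ≈ 0.099 m. Moving above it.

```bash
python3 -m handwheel '{"dp":[[0.02,-0.045,0],[0.04,-0.09,0],[0.06,-0.13,0],[0.08,-0.17,0],[0.105,-0.21,0],[0.13,-0.25,0],[0.15,-0.29,0],[0.17,-0.33,0]],"twist":[2.5,5,7.5,10,12.5,15,17.5,19.6],"jaw":[1,1,1,1,1,1,1,1]}' 30
```

```text
time: 1.7
tool_pos: [0.4019, 0.1948, 0.2316]
eef_rot: [180.0, 0.0, 176.0]
contact_force: [1.0, 0.5, 0.4]
width: 0.0853
```

```bash
python3 -m handwheel '{"dp":[[0.02,-0.04,0],[0.04,-0.08,0],[0.065,-0.12,0],[0.09,-0.16,0],[0.11,-0.2,0],[0.13,-0.24,0],[0.149,-0.269,0],[0.149,-0.269,0]],"twist":[0,0,0,0,0,0,0,0],"jaw":[1,1,1,1,1,1,1,1]}'
python3 - <<'E'
from h import *
c=avg("scene",2);np.savez("scene2.npz",**c)
crop(c,240,130,380,235,5,"pics/s2.png")
c=avg("top",2);crop(c,240,150,380,255,5,"pics/t2.png")
E
```

```text
time: 2.5
tool_pos: [0.5528, -0.0767, 0.2309]
eef_rot: [-179.9, 0.1, 175.6]
contact_force: [-0.9, 0.9, -0.6]
width: 0.0854h.py:23: RuntimeWarning: All-NaN slice encountered
  z=np.stack([k["z_map"] for k in cs]); z=np.where(z>0,z,np.nan); c["z_map"]=np.nan_to_num(np.nanmedian(z,0)); c["img"]=c["imgf"].astype(np.uint8)
```

View pics/s2.png

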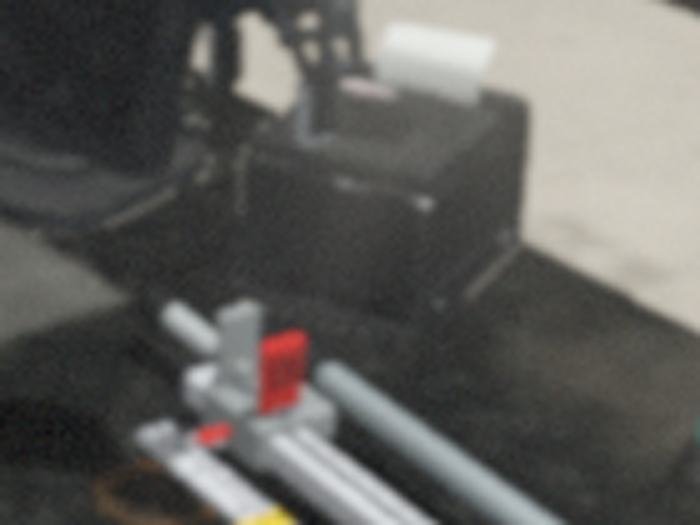

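View pics/t2.png

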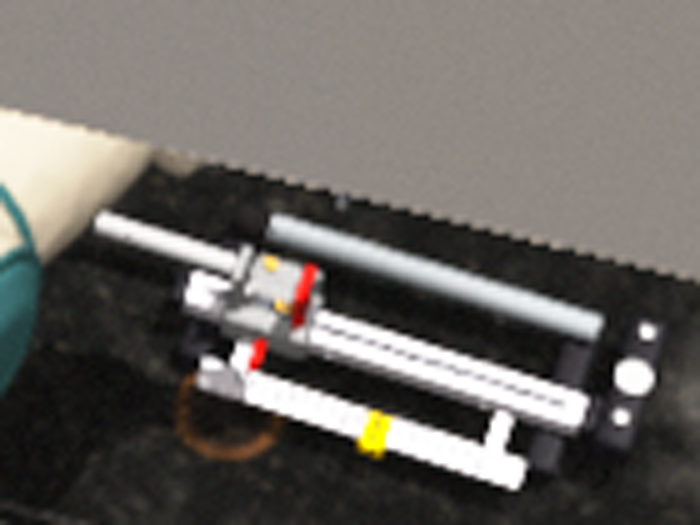

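Run:
```python
from h import *
from workcell import manip
for n in("scene1","top1"):
    c=load(n);print(n,proj(c,[[.5528,-.0767,.2309],[.55,-.073,.1],[.55,-.073,.068]]), -c["R"].T@c["t"])
print(manip.get_obs())
c=manip.capture("scene");cv2.imwrite("pics/s3.png",c["img"][:,:,::-1])
c=manip.capture("top");cv2.imwrite("pics/t3.png",c["img"][:,:,::-1])
```

```text
scene1 [[293.39277452 156.71263459]
 [290.6500171  196.15039484]
 [290.37107463 205.36691675]] [-0.32196692 -1.16151068  0.84696649]
top1 [[295.73411851 186.61375837]
 [293.32387604 205.55274663]
 [293.07496051 209.73432685]] [-0.31443076 -0.25572014  1.78646758]
{'time': 2.7, 'q': array([-1.46396508e+01,  1.40412087e+01,  8.87249210e+01,  3.78628992e-02,
        7.72957229e+01, -1.00569537e+02]), 'dq': array([ 0.80413563, -0.51227975,  0.2692775 , -0.13902866, -0.24905067,
        0.01456892]), 'effort': array([-6.20658863e-01, -3.90955889e+01, -2.46777374e+01, -4.00890782e-02,
       -4.00630943e-02,  1.49764943e-03]), 'tool_pos': array([ 0.54948019, -0.07156343,  0.23122755]), 'eef_rot': array([ 1.79952354e+02, -5.40323749e-02,  1.75921562e+02]), 'contact_force': array([-0.35083539,  0.59357621,  0.58716219]), 'wrist_torque': array([-0.00557071, -0.0057152 , -0.03457897]), 'width': 0.08545340557466376}
```

View pics/s3.png

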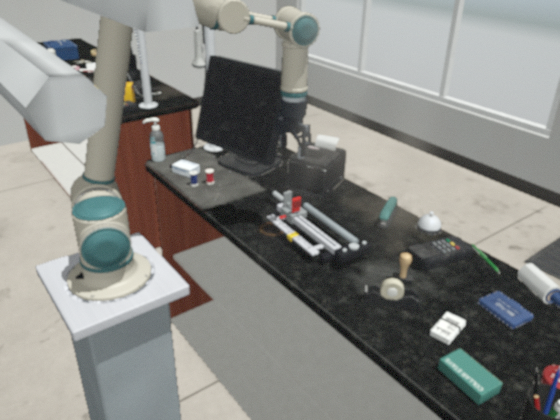

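View pics/t3.png

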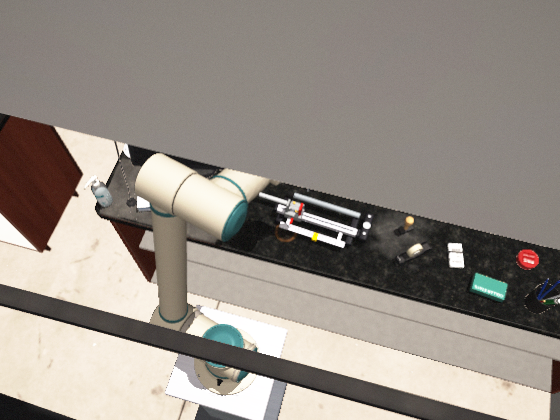

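The scene shows the gripper above the stand at (290,150). Descending while straddling tab and pad.

```bash
python3 -m handwheel '{"dp":[[0,-0.001,-0.03],[0,-0.001,-0.06],[0,-0.001,-0.085],[0,-0.001,-0.105],[0,-0.001,-0.105]],"twist":[0,0,0,0,0],"jaw":[1,1,1,1,1]}'
python3 - <<'E'
from h import *
c=avg("scene",2)
crop(c,240,150,360,240,6,"pics/s4.png")
c=avg("top",2);crop(c,240,170,360,255,6,"pics/t4.png")
E
```

```text
time: 3.3
tool_pos: [0.5476, -0.0718, 0.124]
eef_rot: [179.9, -0.3, 176.0]
contact_force: [-0.3, -0.3, -0.1]
width: 0.0854h.py:23: RuntimeWarning: All-NaN slice encountered
  z=np.stack([k["z_map"] for k in cs]); z=np.where(z>0,z,np.nan); c["z_map"]=np.nan_to_num(np.nanmedian(z,0)); c["img"]=c["imgf"].astype(np.uint8)
```

View pics/s4.png

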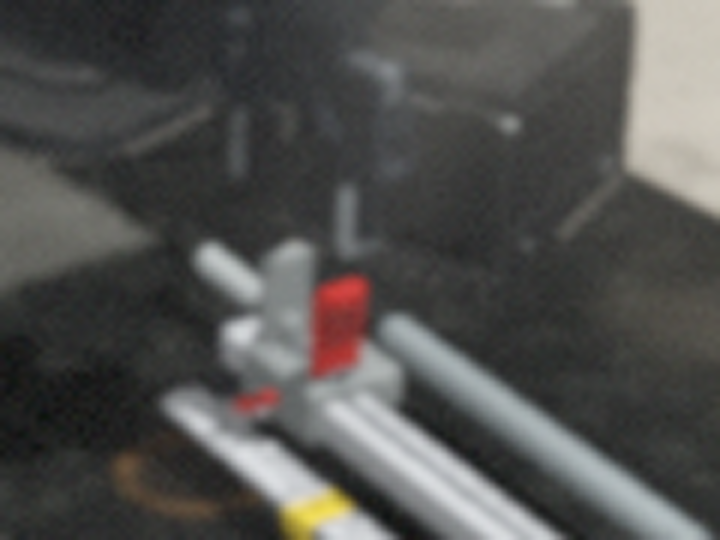

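View pics/t4.png

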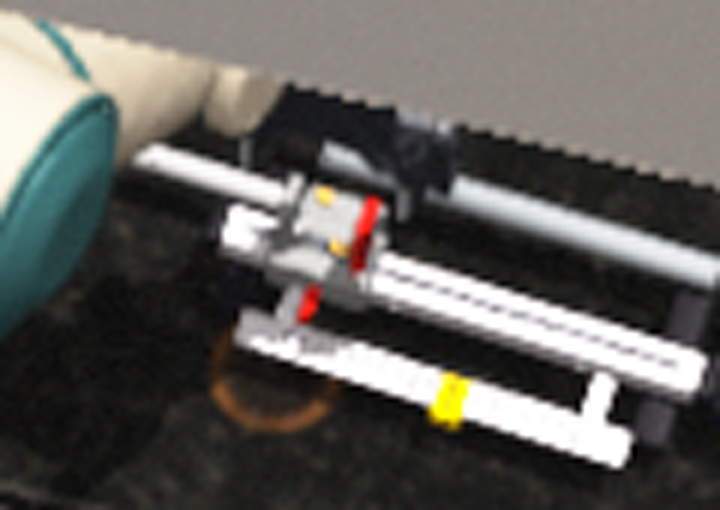

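Run:
```python
from h import *
d=np.array([.0715,.9974,0])
T=np.array([.5476,-.0718,.124]);L=np.array([.550,-.074,0])
for n,x0,y0 in(("scene1",240,150),("top1",240,170)):
    c=load(n);f=lambda X:((proj(c,X)-[x0,y0])*6).round(0).tolist()
    print(n,"tips inner +y,-y",f([T+d*.0427+[0,0,.013],T-d*.0427+[0,0,.013]]),"tab top outer centre, pad top outer",f([L+d*.028+[0,0,.105],L-d*.028+[0,0,.105]]))
```

```text
scene1 tips inner +y,-y [[254.0, 179.0], [349.0, 246.0]] tab top outer centre, pad top outer [[275.0, 247.0], [337.0, 292.0]]
top1 tips inner +y,-y [[248.0, 164.0], [389.0, 209.0]] tab top outer centre, pad top outer [[276.0, 195.0], [368.0, 224.0]]
```

Projections agree with the picture (tips at scene-crop ≈(240,175)/(347,245), tab top (288,245), pad top (345,283)). Descending.

```bash
python3 -m handwheel '{"dp":[[0,0,-0.02],[0,0,-0.04],[0,0,-0.0605],[0,0,-0.0605],[0,0,-0.0605],[0,0,-0.0605],[0,0,-0.0605],[0,0,-0.0605]],"twist":[0,0,0,0,0,0,0,0],"jaw":[1,1,1,0.8,0.65,0.65,0.65,0.65]}'
python3 - <<'E'
from h import *
c=avg("scene",2)
crop(c,240,150,360,240,6,"pics/s5.png")
c=avg("top",2);crop(c,240,170,360,255,6,"pics/t5.png")
from workcell import manip
print(manip.get_obs())
E
```

```text
time: 4.3
tool_pos: [0.5509, -0.0737, 0.0668]
eef_rot: [-180.0, 0.1, 175.9]
contact_force: [-0.3, -0.6, 0.7]
width: 0.0706
{'time': 4.5, 'q': array([-1.47948845e+01,  2.22592325e+01,  1.02369522e+02,  8.35078519e-03,
        5.53468771e+01, -1.00689422e+02]), 'dq': array([-0.08318579,  0.10229591,  0.14602417,  0.05904132, -0.09553355,
        0.03769888]), 'effort': array([ 3.06945098e-03, -4.30540574e+01, -1.92929024e+01,  3.89464012e-04,
       -4.33567737e-03,  2.13178697e-05]), 'tool_pos': array([ 0.5503338 , -0.07352693,  0.06608132]), 'eef_rot': array([1.79997768e+02, 2.52196059e-02, 1.75889790e+02]), 'contact_force': array([-0.64138258, -0.35000695,  0.37846292]), 'wrist_torque': array([-0.02851001,  0.02977568, -0.00885884]), 'width': 0.0705560121356782}h.py:23: RuntimeWarning: All-NaN slice encountered
  z=np.stack([k["z_map"] for k in cs]); z=np.where(z>0,z,np.nan); c["z_map"]=np.nan_to_num(np.nanmedian(z,0)); c["img"]=c["imgf"].astype(np.uint8)
```

View pics/s5.png

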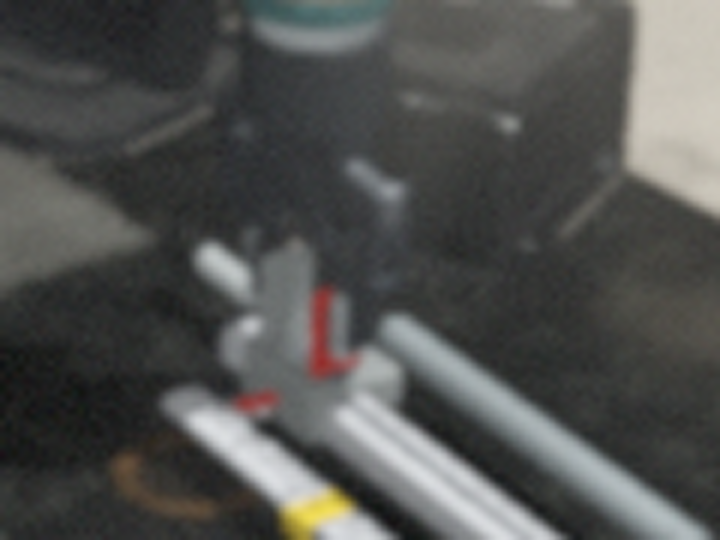

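View pics/t5.png

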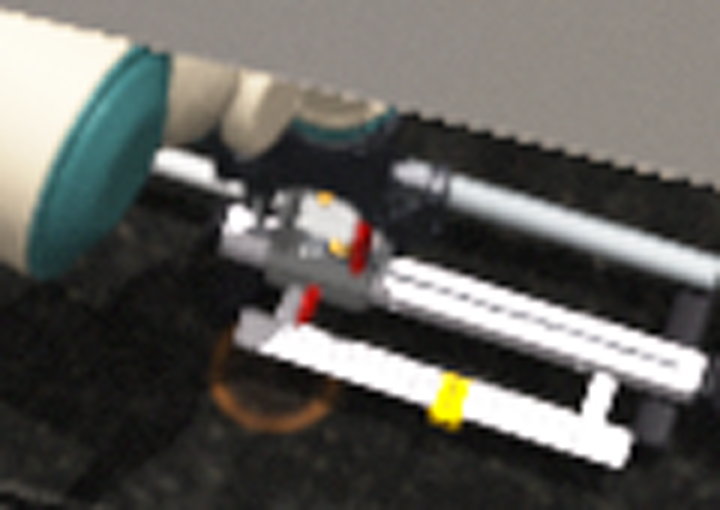

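The fingers straddle tab and pad, no contact yet. Pushing along -y of the stand.

```bash
python3 -m handwheel '{"dp":[[-0.0004,-0.005,0],[-0.0008,-0.011,0],[-0.0014,-0.02,0],[-0.0021,-0.03,0],[-0.0029,-0.04,0],[-0.0036,-0.05,0],[-0.0043,-0.06,0],[-0.005,-0.07,0]],"twist":[0,0,0,0,0,0,0,0],"jaw":[0.65,0.65,0.65,0.65,0.65,0.65,0.65,0.65]}';  python3 -m handwheel '{"dp":[[-0.0007,-0.01,0],[-0.0014,-0.02,0],[-0.0014,-0.02,0],[-0.0014,-0.02,0]],"twist":[0,0,0,0],"jaw":[0.65,0.65,0.65,0.65]}'
python3 - <<'E'
from h import *
c=avg("scene",3);np.savez("scene6.npz",**c)
crop(c,250,160,370,250,6,"pics/s6.png")
c=avg("top",3);np.savez("top6.npz",**c);crop(c,260,180,380,255,6,"pics/t6.png")
from workcell import manip
o=manip.get_obs();print(o["tool_pos"],o["contact_force"],o["width"])
E
```

```text
time: 5.3
tool_pos: [0.545, -0.1441, 0.0658]
eef_rot: [179.9, -0.0, 175.8]
contact_force: [0.7, 4.8, 0.8]
width: 0.0704
time: 5.7
tool_pos: [0.5435, -0.164, 0.0658]
eef_rot: [180.0, -0.0, 175.8]
contact_force: [0.0, 4.5, 1.8]
width: 0.0706
[ 0.54371986 -0.16316645  0.06581827] [0.92034305 3.80849116 1.08264759] 0.07044054764991538h.py:23: RuntimeWarning: All-NaN slice encountered
  z=np.stack([k["z_map"] for k in cs]); z=np.where(z>0,z,np.nan); c["z_map"]=np.nan_to_num(np.nanmedian(z,0)); c["img"]=c["imgf"].astype(np.uint8)
```

View pics/s6.png

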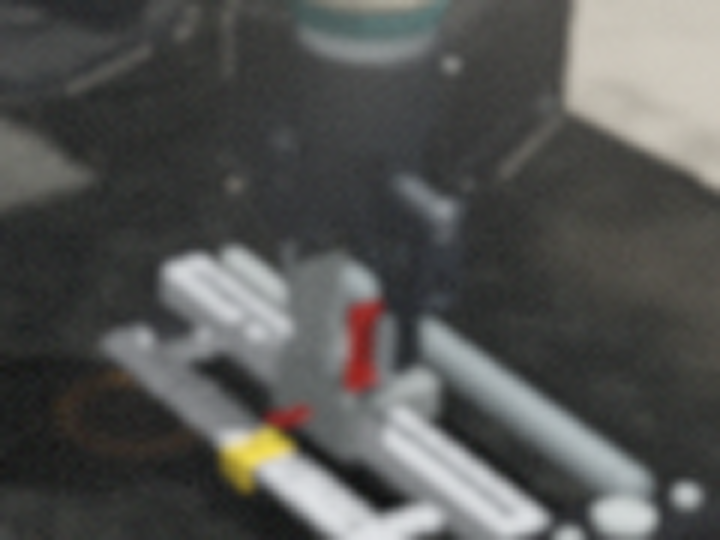

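View pics/t6.png

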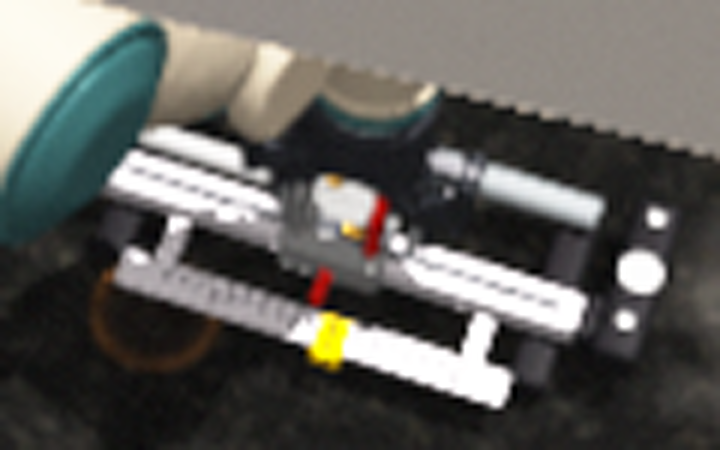

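```bash
cat >> h.py <<'E'
def meas(tag):
    L=[]
    for n in("scene","top"):
        c=load(n+tag); o=np.clip(ortho(c,(.548,-.0725),-4.1,.037,(-.08,.01),(-.14,-.06),.25),0,255);L.append(o)
        x=-.08+np.arange(o.shape[1])*.00025;y=-.06-np.arange(o.shape[0])*.00025
        ye=np.clip(np.minimum(o[...,0],o[...,1])-o[...,2]-50,0,None); re=np.clip(o[...,0]-o[...,1]-40,0,None)
        re[:,x>-.018]=0; re*=(o[...,1]<90); ye[:,(x<-.066)]=0
        for nm,w in(("yellow",ye),("red",re)):
            s=w.sum(1);t=w.sum(0);print(n,nm,"y",((s*y).sum()/s.sum()).round(4),"range",y[s>s.max()*.5][[0,-1]],"x",x[t>t.max()*.3][[0,-1]])
    cv2.imwrite(f"pics/m{tag}.png",cv2.resize(np.hstack(L)[:,:,::-1].astype(np.uint8),None,fx=1.1,fy=1.1))
E
python3 -c "
from h import *
meas('6')"
```

```text
scene yellow y -0.1007 range [-0.09375 -0.10825] x [-0.066   -0.04025]
scene red y -0.0847 range [-0.08    -0.08925] x [-0.03725 -0.018  ]
top yellow y -0.1013 range [-0.094   -0.10875] x [-0.066 -0.04 ]
top red y -0.0853 range [-0.082  -0.0885] x [-0.03675 -0.018  ]
```

View pics/m6.png

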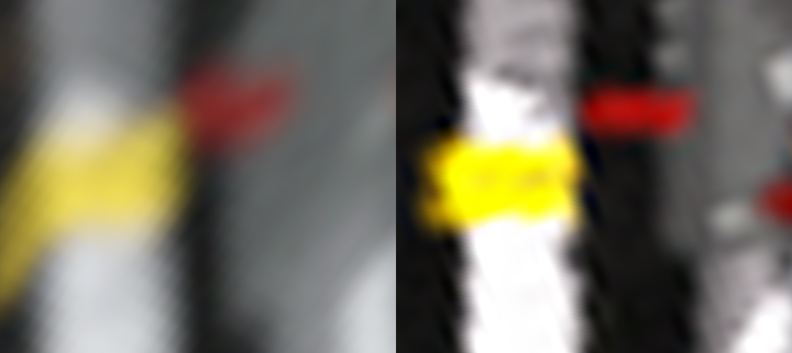

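Both views: pointer about 16 mm short of the line (yellow centre −0.101, pointer −0.085). Pushing 16 mm more.

```bash
python3 -m handwheel '{"dp":[[-0.0004,-0.005,0],[-0.0007,-0.010,0],[-0.0009,-0.013,0],[-0.0011,-0.016,0],[-0.0011,-0.016,0],[-0.0011,-0.016,0]],"twist":[0,0,0,0,0,0],"jaw":[0.65,0.65,0.65,0.65,0.65,0.65]}'
python3 - <<'E'
from h import *
c=avg("scene",4);np.savez("scene7.npz",**c)
crop(c,250,160,370,250,6,"pics/s7.png")
c=avg("top",4);np.savez("top7.npz",**c);crop(c,260,180,380,255,6,"pics/t7.png")
from workcell import manip
o=manip.get_obs();print(o["tool_pos"],o["contact_force"],o["width"])
meas("7")
E
```

```text
time: 6.6
tool_pos: [0.5425, -0.1794, 0.0658]
eef_rot: [180.0, -0.0, 175.9]
contact_force: [0.1, 4.1, 1.5]
width: 0.0707
[ 0.54253262 -0.1793345   0.06577774] [-0.91197668  3.87304787  1.90979304] 0.07028370335964758
scene yellow y -0.1015 range [-0.095   -0.10825] x [-0.066 -0.042]
scene red y -0.1006 range [-0.0955 -0.1055] x [-0.03675 -0.018  ]
top yellow y -0.1016 range [-0.094   -0.10875] x [-0.066   -0.04125]
top red y -0.1015 range [-0.098 -0.105] x [-0.036 -0.018]h.py:23: RuntimeWarning: All-NaN slice encountered
  z=np.stack([k["z_map"] for k in cs]); z=np.where(z>0,z,np.nan); c["z_map"]=np.nan_to_num(np.nanmedian(z,0)); c["img"]=c["imgf"].astype(np.uint8)
```

View pics/m7.png

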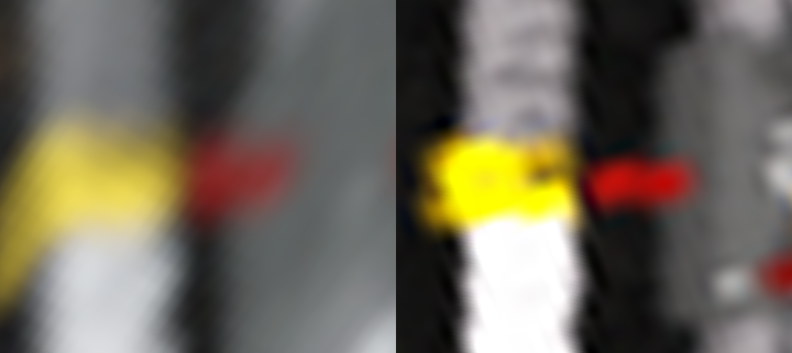

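View pics/s7.png

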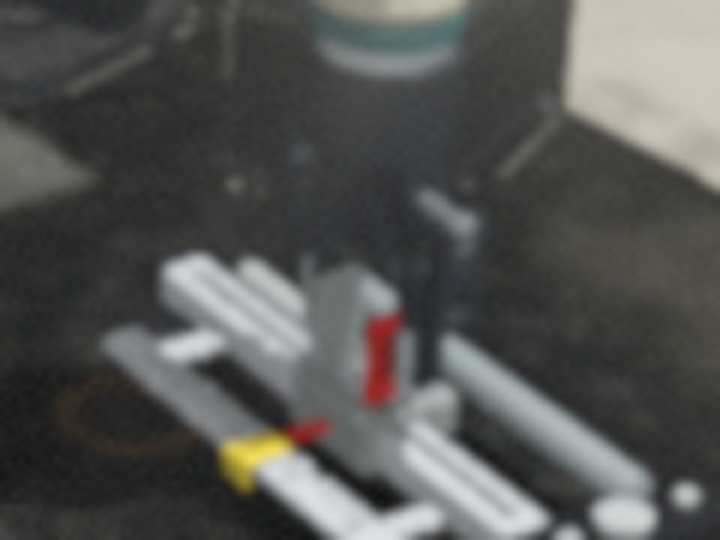

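Run:
```python
from h import *
for n in("top","scene"):
  for t in"167":
    c=load(n+t);o=np.clip(ortho(c,(.548,-.0725),-4.1,.037,(-.062,-.043),(-.114,-.088),.25),0,255).mean(1)
    y=-.088-np.arange(len(o))*.00025
    print(n,t,[(round(1e3*y[i],1),int(o[i,0]),int(o[i,1]),int(o[i,2])) for i in range(16,len(o)-16,4)])
```

```text
top 1 [(np.float64(-92.0), 251, 247, 195), (np.float64(-93.0), 253, 250, 152), (np.float64(-94.0), 254, 252, 101), (np.float64(-95.0), 254, 253, 52), (np.float64(-96.0), 254, 253, 19), (np.float64(-97.0), 254, 251, 6), (np.float64(-98.0), 252, 244, 6), (np.float64(-99.0), 249, 235, 15), (np.float64(-100.0), 246, 229, 24), (np.float64(-101.0), 246, 229, 25), (np.float64(-102.0), 249, 234, 18), (np.float64(-103.0), 252, 243, 9), (np.float64(-104.0), 254, 250, 3), (np.float64(-105.0), 254, 253, 3), (np.float64(-106.0), 255, 254, 7), (np.float64(-107.0), 254, 254, 23), (np.float64(-108.0), 254, 253, 61), (np.float64(-109.0), 254, 253, 119), (np.float64(-110.0), 254, 253, 182)]
top 6 [(np.float64(-92.0), 253, 249, 201), (np.float64(-93.0), 254, 252, 159), (np.float64(-94.0), 254, 253, 107), (np.float64(-95.0), 254, 254, 56), (np.float64(-96.0), 254, 254, 20), (np.float64(-97.0), 254, 252, 7), (np.float64(-98.0), 253, 247, 7), (np.float64(-99.0), 250, 240, 15), (np.float64(-100.0), 249, 235, 24), (np.float64(-101.0), 249, 235, 25), (np.float64(-102.0), 251, 240, 19), (np.float64(-103.0), 2
[... 2318 characters left out ...]
 203, 138)]
scene 7 [(np.float64(-92.0), 159, 144, 84), (np.float64(-93.0), 165, 149, 79), (np.float64(-94.0), 171, 154, 75), (np.float64(-95.0), 177, 159, 72), (np.float64(-96.0), 184, 165, 69), (np.float64(-97.0), 190, 171, 68), (np.float64(-98.0), 197, 178, 68), (np.float64(-99.0), 204, 184, 69), (np.float64(-100.0), 211, 191, 71), (np.float64(-101.0), 217, 197, 73), (np.float64(-102.0), 221, 201, 76), (np.float64(-103.0), 225, 205, 79), (np.float64(-104.0), 227, 208, 84), (np.float64(-105.0), 229, 210, 90), (np.float64(-106.0), 229, 210, 98), (np.float64(-107.0), 228, 210, 107), (np.float64(-108.0), 225, 208, 118), (np.float64(-109.0), 222, 206, 128), (np.float64(-110.0), 218, 204, 140)]
```

Pointer and line agree to within about 1 mm (line −0.1005, pointer −0.1010). Closing slowly now, moving the tool +y by half of each closing step so the tab finger stays put.

```bash
python3 -m handwheel '{"dp":[[0,0,0],[0.0001,0.0013,0],[0.0002,0.0026,0],[0.0003,0.0039,0],[0.0004,0.0052,0],[0.0005,0.0064,0],[0.0005,0.0064,0]],"twist":[0,0,0,0,0,0,0],"jaw":[0.59,0.53,0.47,0.41,0.35,0.35,0.35]}' 30
python3 - <<'E'
from h import *
c=avg("scene",3);np.savez("scene8.npz",**c)
c=avg("top",3);np.savez("top8.npz",**c)
from workcell import manip
o=manip.get_obs();print(o["tool_pos"],o["contact_force"],o["width"])
d=np.array([.0715,.9974]);print("leg y by finger",(o["tool_pos"][:2]-[.548,-.0725])@d+o["width"]/2-.028)
meas("8")
E
```

```text
time: 7.7
tool_pos: [0.5436, -0.173, 0.0659]
eef_rot: [180.0, 0.0, 175.9]
contact_force: [0.6, 5.2, 3.3]
width: 0.0578
[ 0.54355495 -0.1731625   0.06593417] [1.43805079 4.91075006 3.07986748] 0.05796179521686158
leg y by finger -0.09973770005871663
scene yellow y -0.1001 range [-0.09175 -0.10825] x [-0.066   -0.04075]
scene red y -0.1006 range [-0.0955 -0.1055] x [-0.0365 -0.018 ]
top yellow y -0.1011 range [-0.0935  -0.10875] x [-0.066 -0.04 ]
top red y -0.1015 range [-0.098 -0.105] x [-0.036 -0.018]h.py:23: RuntimeWarning: All-NaN slice encountered
  z=np.stack([k["z_map"] for k in cs]); z=np.where(z>0,z,np.nan); c["z_map"]=np.nan_to_num(np.nanmedian(z,0)); c["img"]=c["imgf"].astype(np.uint8)
```

Leg has not moved. Continuing the closure.

```bash
python3 -m handwheel '{"dp":[[0.0001,0.0010,0],[0.0002,0.0022,0],[0.0002,0.0034,0],[0.0003,0.0046,0],[0.0003,0.0046,0],[0.0003,0.0046,0]],"twist":[0,0,0,0,0,0],"jaw":[0.30,0.24,0.19,0.13,0.13,0.13]}' 30
python3 - <<'E'
from h import *
c=avg("scene",3);np.savez("scene9.npz",**c)
c=avg("top",3);np.savez("top9.npz",**c)
from workcell import manip
o=manip.get_obs();print(o["tool_pos"],o["contact_force"],o["width"])
d=np.array([.0715,.9974]);print("leg y by finger",(o["tool_pos"][:2]-[.548,-.0725])@d+o["width"]/2-.028)
meas("9")
E
```

```text
time: 8.6
tool_pos: [0.5438, -0.1686, 0.0667]
eef_rot: [-180.0, 0.1, 175.9]
contact_force: [-0.2, 4.1, 7.9]
width: 0.0484
[ 0.5437948  -0.16863918  0.06667479] [-0.05158316  4.47506815  8.09489311] 0.048303438901210805
leg y by finger -0.1000381715438339
scene yellow y -0.1001 range [-0.092 -0.108] x [-0.066  -0.0405]
scene red y -0.1002 range [-0.095  -0.1055] x [-0.038  -0.0195]
top yellow y -0.1013 range [-0.09375 -0.10875] x [-0.066 -0.04 ]
top red y -0.1016 range [-0.098   -0.10525] x [-0.037 -0.018]h.py:23: RuntimeWarning: All-NaN slice encountered
  z=np.stack([k["z_map"] for k in cs]); z=np.where(z>0,z,np.nan); c["z_map"]=np.nan_to_num(np.nanmedian(z,0)); c["img"]=c["imgf"].astype(np.uint8)
```

```bash
python3 -m handwheel '{"dp":[[0.0001,0.0010,0.0005],[0.0002,0.0022,0.001],[0.0003,0.0034,0.0015],[0.0004,0.0046,0.002],[0.0004,0.0051,0.002],[0.0004,0.0051,0.002],[0.0004,0.0051,0.002],[0.0004,0.0051,0.002]],"twist":[0,0,0,0,0,0,0,0],"jaw":[0.08,0.02,-0.03,-0.09,-0.14,-0.2,-0.3,-0.3]}' 30
python3 - <<'E'
from h import *
c=avg("scene",3);np.savez("scene10.npz",**c);crop(c,250,160,370,250,6,"pics/s10.png")
c=avg("top",3);np.savez("top10.npz",**c)
from workcell import manip
o=manip.get_obs();print(o["tool_pos"],o["contact_force"],o["width"])
d=np.array([.0715,.9974]);print("leg y by finger",(o["tool_pos"][:2]-[.548,-.0725])@d+o["width"]/2-.028)
meas("10")
E
```

```text
time: 9.7
tool_pos: [0.5441, -0.1637, 0.0681]
eef_rot: [-179.9, 0.0, 175.9]
contact_force: [0.2, 4.7, 4.9]
width: 0.0371
[ 0.54416001 -0.16374997  0.06818841] [-0.07427291  4.03737218  6.11417946] 0.03713618287441543
leg y by finger -0.10071918383185405
scene yellow y -0.1007 range [-0.0935  -0.10825] x [-0.066  -0.0405]
scene red y -0.1002 range [-0.0945  -0.10625] x [-0.038 -0.025]
top yellow y -0.1014 range [-0.094   -0.10875] x [-0.066 -0.04 ]
top red y -0.1024 range [-0.0985 -0.1065] x [-0.03775 -0.018  ]h.py:23: RuntimeWarning: All-NaN slice encountered
  z=np.stack([k["z_map"] for k in cs]); z=np.where(z>0,z,np.nan); c["z_map"]=np.nan_to_num(np.nanmedian(z,0)); c["img"]=c["imgf"].astype(np.uint8)
```

View pics/s10.png

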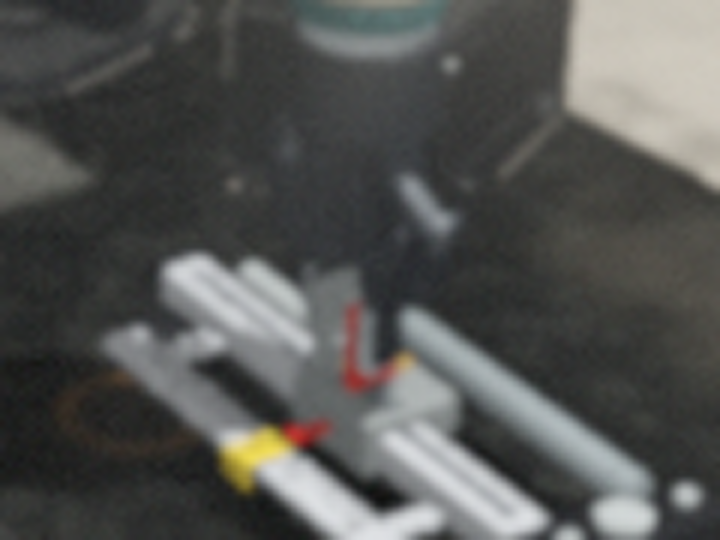

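View pics/m10.png

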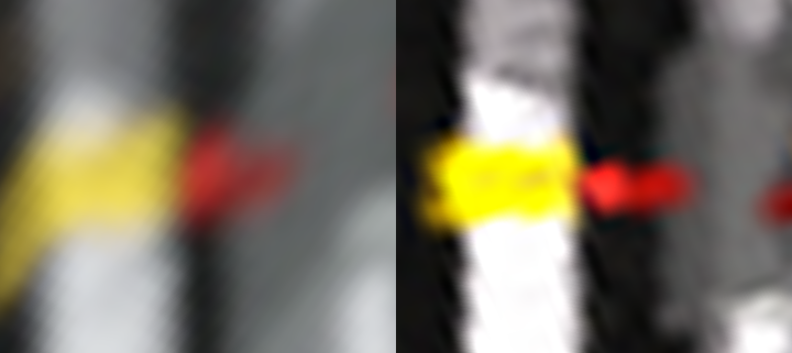

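Lever at its stop (width 37 mm) and the pointer is still within about 1 mm of the line. I'll let it settle, then recheck.

```bash
python3 -m handwheel '{"dp":[[0,0,0],[0,0,0],[0,0,0],[0,0,0],[0,0,0]],"twist":[0,0,0,0,0],"jaw":[-0.3,-0.3,-0.3,-0.3,-0.3]}' 30
python3 - <<'E'
from h import *
from workcell import manip
c=avg("scene",3);np.savez("scene11.npz",**c)
c=avg("top",3);np.savez("top11.npz",**c);meas("11")
cv2.imwrite("pics/s11.png",manip.capture("scene")["img"][:,:,::-1])
o=manip.get_obs();print(o["time"],o["tool_pos"],o["contact_force"],o["width"])
E
```

```text
time: 10.5
tool_pos: [0.5441, -0.1637, 0.0681]
eef_rot: [-179.9, 0.0, 175.9]
contact_force: [-0.1, 4.8, 5.4]
width: 0.0367
scene yellow y -0.1007 range [-0.0935  -0.10825] x [-0.066  -0.0405]
scene red y -0.1002 range [-0.0945  -0.10625] x [-0.038 -0.025]
top yellow y -0.1014 range [-0.094   -0.10875] x [-0.066 -0.04 ]
top red y -0.1024 range [-0.0985 -0.1065] x [-0.03775 -0.018  ]
10.85 [ 0.54417035 -0.16375316  0.06817656] [0.78678779 4.41815911 6.19398995] 0.03713994171076733h.py:23: RuntimeWarning: All-NaN slice encountered
  z=np.stack([k["z_map"] for k in cs]); z=np.where(z>0,z,np.nan); c["z_map"]=np.nan_to_num(np.nanmedian(z,0)); c["img"]=c["imgf"].astype(np.uint8)
```

View pics/s11.png

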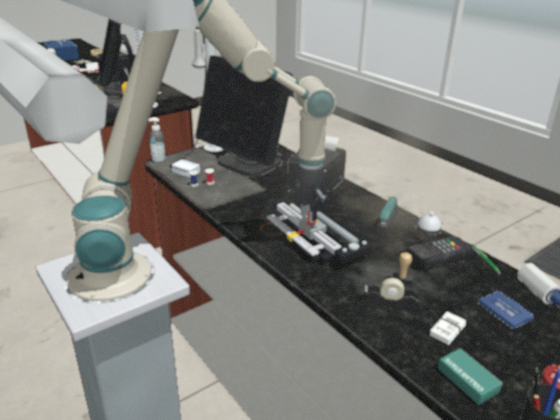

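The state is steady. Spools (195–210,178), button box (185,167), stamp (405,262) and dispenser (390,290) all stand where they started. Handing in.

```bash
python3 -c "
from workcell import manip
print(manip.close_job())"
```

```text
the job is handed in; nothing more can be done
None
```

I pushed the leg in by its tab to the yellow mark with the lever still open. I then closed the gripper in small steps, moving the arm back to match, so the lever slid shut while the leg stayed put. The job was handed in at about 10.9 s with the lever and tab still pinched at the 30 N grip setting; it reported no verdict.

Last checks before handing in:
- **Leg on its mark:** the pointer was 0.5 mm (scene camera) and 1.0 mm (top camera) from the centre of the yellow mark, on opposite sides of it. Against the black line itself, faintly visible in the top camera only, it is about 2 mm. All are inside the 5 mm limit.
- **Lever closed:** the finger opening was steady at 37 mm against the nominal 38 mm closed, so the lever is at its stop. I did not investigate the 1 mm difference.
- **Holding forces:** the outside force on the tool was steady, about 4–5 N sideways and 5–6 N vertical. The force on each finger is not measured separately, so the 2 N and 1 N grip limits were not checked directly.
- **Bystanders:** by eye in the last picture, none of the other things on the counter had moved; I did not measure this.

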